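Free the spare pin block and correct the kit

TASK

One pocket of the long shallow kit tray holds a relay where a pin fixture block belongs: take the relay out into the grey returns box and lay the spare pin fixture block in that pocket, flat on the pocket floor, pins up and lengthways like its two fellows. The spare sits tight in a touching group of parts on the bench, so do not lift it out of the group: first push it lengthways along the bench until all of it stands clear of the group with a small gap, and only then pick it up. Leave the other parts of the group and the two good blocks where they are.

Things in the scene. Friction and masses are not known exactly. Their poses are not given: they have to be found in the camera images.
- kit_tray: black plastic kit tray, fixed, 54 x 234 x 12 mm (x, y, z), open on top; origin at the centre of its underside on the bench, y along its length. Three pockets in a row along y, each 48 x 74 mm inside; floor 6 mm above the bench, walls 3 mm thick with their tops 12 mm above the bench. Two pockets hold a pin fixture block, the third (any of them) the relay
- pocket_0 (a point): centre of the floor of the kit tray's pocket at y = -77 mm in the tray's frame, 6 mm above the bench; axes as the tray's
- pocket_1 (a point): centre of the floor of the kit tray's pocket at y = 0 mm in the tray's frame, 6 mm above the bench; axes as the tray's
- pocket_2 (a point): centre of the floor of the kit tray's pocket at y = 77 mm in the tray's frame, 6 mm above the bench; axes as the tray's
- kit_block_a: good pin fixture block in the kit tray: aluminium block 35 x 60 x 18 mm (x, y, z) with a row of thin brass pins that stand up to 30 mm above its underside (the pins are for looks and block nothing); origin at the centre of the underside, z up, y along its length, parallel to the tray's length
- kit_block_b: the other good pin fixture block in the kit tray, the same in size and frame
- wrong_relay: the wrong part: plug-in relay with a clear white cover and a dark foot, 22 x 28 x 38 mm (x, y, z), 35 g, upright in one pocket of the kit tray; origin at the centre of the underside. Its 28 mm side lies along the tray's length
- spare_block: the spare pin fixture block, same 35 x 60 x 18 mm block, about 160 g, flat on the bench in the touching group, and the only pin fixture block there; origin at the centre of the underside, z up, y along its length. Both of its 60 mm flanks touch neighbours, both of its 35 mm ends (at +y and -y) are free, and the bench is free for 100 mm beyond them along y. It slides on the bench (friction varies)
- group_board: control board of the group, 70 x 55 x 20 mm (x, y, z), lying flat; origin at the centre of the underside, x and y parallel to the spare block's. It touches the spare block's -x flank, centred 53 mm from the block's centre
- group_strip: white screw terminal strip of the group, 18 x 49 x 14 mm (x, y, z), touching the spare block's +x flank; origin at the centre of the underside, 27 mm from the block's centre
- group_relay: a second relay, 22 x 28 x 38 mm, standing in the group against the outer flank of the terminal strip; origin at the centre of the underside, 47 mm from the spare block's centre on its +x side. It stays
- returns_box: grey open returns box, fixed, 130 x 110 x 30 mm (x, y, z), walls and floor 6 mm, empty; origin at the centre of its underside on the bench
Not all that is in view belongs to the job. What is shaped like the wrong_relay but red or turquoise is not meant.

How it is judged (in metres and radians):
On the way:
1. the spare block lies flat on the bench, slid clear of the group (its centre about 60 mm or more along from where it lay) (height (world z) of spare_block below 0.004 m and horizontal distance between spare_block and group_board above 0.079 m and horizontal distance between spare_block and group_strip above 0.065 m and horizontal distance between spare_block and group_relay above 0.073 m), for 0.2 s.
At the end, for the whole second after the job is handed in: The spare block lies flat, pins up, in the pocket that held the relay (within 12 mm of its centre, 0.35 rad); that relay is in the returns box; both released and at rest. The rest of the group is within 10 mm of where it was, the two good blocks within 15 mm ((horizontal distance between spare_block and pocket_0 below 0.012 m or horizontal distance between spare_block and pocket_1 below 0.012 m or horizontal distance between spare_block and pocket_2 below 0.012 m) and z of spare_block in the frame of kit_tray between 0.001 and 0.009 m and angle between spare_block's own z axis and vertical below 0.1 rad and angle between the y axis of spare_block and the y axis of kit_tray, either way round below 0.35 rad and x of wrong_relay in the frame of returns_box between -0.06 and 0.06 m and y of wrong_relay in the frame of returns_box between -0.05 and 0.05 m and height (world z) of wrong_relay below 0.03 m and linear speed of each of spare_block, wrong_relay below 0.02 m/s and distance of each of group_board, group_strip, group_relay from where it was at the start of the episode below 0.01 m and distance of each of kit_block_a, kit_block_b from where it was at the start of the episode below 0.015 m); the robot touches nothing.
It fails at once if a neighbour in the group moved more than 10 mm (distance of any of group_board, group_strip, group_relay from where it was at the start of the episode above 0.01 m).
It fails at once if a good block of the kit moved more than 15 mm (distance of any of kit_block_a, kit_block_b from where it was at the start of the episode above 0.015 m).
It fails at once if the spare block lifted out of the group instead of pushed clear along the bench (height (world z) of spare_block between 0.012 and 0.05 m and horizontal distance between spare_block and group_board below 0.066 m).
It also fails if it takes over 67 s, if anything falls off the work surface, if the arm or the gripper's body presses on something with over 40 N, if the wrist force passes 120 N, or if a joint passes its speed limit or range.

ROBOT

A 6-joint arm with a two-finger parallel gripper is mounted at the origin on a cart in front of the work surface, level with it; the furniture and walls round the work are solid. World frame = base frame: x ahead of the robot, y to its left, z up, the work surface at z = 0. Lengths are in m, angles in degrees, forces in N, time in s.
With the tool pointing down it reaches from about 0.325 to 0.875 m from the base axis. Payload 4.4 kg.
Tool frame: the origin (TCP) lies at the very end of the fingers, on their centre line; the grasp point (between the pads) lies 19 mm behind it; z points along the fingers, y is the line along which they close (so a half turn about z gives the same grasp; the last joint's range is limited). The gripper opens to 85 mm and grips with 20 to 120 N. Pads are 22 mm wide; open, the fingers measure 114 mm over their backs; the gripper's body (76 mm by 85 mm) begins 54 mm behind the grasp point. The pads swing forward as they close: fully open they stand 13 mm farther back than shut.
Start: joints at [-78.753, 11.837, 88.321, -0, 79.842, -8.623], TCP at [0.195, -0.541, 0.195] pointing down, gripper open.
Joint ranges: [-156.59, 156.59], [-49.26, 127.26], [12.9, 141.05], [-63.56, 243.56], [4.71, 150.69], [-161.64, 161.64]. Speed limits (degrees/s): [159.86, 159.86, 180, 180, 180, 180].

INTERFACE

Orientations are given as [roll, pitch, yaw] about the fixed x, y, z axes, in that order (R = Rz(yaw) Ry(pitch) Rx(roll)).
In Python, from cell import r, vision gives the robot as it stands.
- The arm moves only by the tool servo_tool, never from a script. Its argument "rows" is a list that holds one entry, the list of rows, each a list of 6 numbers: the shift along the tool's x, y, z in m, then the turn, a rotation vector about the tool's x, y, z in rad. In form: [[[x, y, z, wx, wy, wz], ...]]. A call has exactly 8 rows; each row is the pose to reach, as a shift and turn from the pose commanded when the call began, along the tool's axes at that moment; what a row does not reach only later rows make up. A row lasts 1/8 s, in which the tool goes at most 62.5 mm and 10.7 degrees, less where a joint would pass 70% of its speed; a pose out of reach is approached as far as the arm can. A call with a gripper value outside its range is refused whole. "hand" is the closure, from 0 (fully open) to 1 (shut), set as the call begins (left out, the last holds). The fingers move at their own pace and stop on an object; "force" is the grip in N (left out, the last holds). Time passes only in rows, so rows that repeat a pose let the fingers close, or fill a call up. It gives the time, the measured TCP pose, the force, the opening and the grip force at its end, in the units of the state.
- r.sense(): the state, without advancing time (a new reading comes with each control period).
- vision.grab_frame(name): name is "side" or "top" or "wrist"; returns the picture (400x640x3 uint8, red, green, blue); there is no depth.
- vision.camera_model(name): a dict with "fx", "fy", "cx", "cy" (pixels), "origin" and "attitude" of the camera in the world; the wrist camera has in their place "tool_from_camera" (4x4, takes a point from camera to tool coordinates, whose origin is the TCP and whose axes are the flange's). Camera axes: x right, y up, looking along -z (the intrinsics and any distortion apply to the point x, -y, -z); pixel columns grow to the right and rows downward; lengths in m; the calibration is good to about 2 mm. A picture is of the moment at which its call begins: read the wrist's pose just before it. camera_model takes no time and is no camera call.
- r.job_done(): hands the job in; it is judged then, once.
Trained networks look in the newest picture that a camera, given by its name, has taken for a name from the list of things; names that differ only in an ending like _2 or _b are one class to them, and where a whole thing is asked for, a point or a joint stands for the part that bears it (a point fixed in the world has none). Each returns a list of dicts, best first, with "p" (0 to 1); they miss things now and then, are a little off and sometimes report something else, mostly with a low value. They report only what shows in the picture. A call takes as long as a camera call. They do not tell look-alikes from the thing itself.
- vision.recognise(camera, target): "box" ([left, top, right, bottom] in pixels, round what is visible of it).
- vision.cut_out(camera, target): "pixels" (400x640 bool, what is visible of it) and "box" ([left, top, right, bottom] in pixels, round what is visible of it).
- vision.mark_of(camera, target): "location" ([column, row] in pixels: a listed point, or the origin of a listed thing).
The state is a dict: "time": time; "q": joint angles; "joint_velocities": joint speeds; "joint_efforts": joint torques, N m; "position": TCP position; "tcp_rot": TCP orientation; "ft_force": force on the tool from outside, world axes, zero at the start; "wrist_torque": the same for the moment, N m; "opening": opening from 0.0 (shut) to 1.0 (fully open); "grip_force": force on a finger pad.
Only numpy, scipy, OpenCV 4.12 (cv2) and the standard library are available. Lean on these libraries where they do the work, as an engineer would, in place of code of your own. Each camera call takes 0.05 s, during which the arm holds its last target. There are 200 camera calls.

## Working session

There is one attempt and no reset: what is moved stays moved. The work goes in short steps, Python scripts to look and compute and a tool call to move; the robot and the scene stay as the last step left them, time stands still between calls to the robot, and variables do not carry over. Pictures are saved under pics/ and viewed, at most 10 in all, crops included, and the job is handed in when it is done.

Besides the shell and the picture viewer there is one more tool, called after ">>>" as name(argument=value, ...) on one line, values as JSON. servo_tool: Moves the arm, as the interface text tells. Its arguments: {"type":"object","properties":{"rows":{"type":"array","items":{"type":"array","items":{"type":"array","items":{"type":"number"}}}},"hand":{"type":"number"},"force":{"type":"number"}},"required":["rows"]}

```bash
ls; mkdir -p pics
cat > h.py <<'E'
import numpy as np, cv2
from cell import r, vision
def save(n,f):
    im=vision.grab_frame(n); cv2.imwrite('pics/'+f,im[:,:,::-1]); return im
E
python3 - <<'E'
from h import *
a=save('top','a.png');b=save('side','b.png')
cv2.imwrite('pics/ab.png',np.vstack([a,b])[:,:,::-1][:, :])
for n in('top','side','wrist'):print(n,vision.camera_model(n))
s=r.sense();print(s)
for c in('top','side'):
  for t in('kit_tray','pocket_0','pocket_1','pocket_2','wrong_relay','kit_block_a','spare_block','group_board','group_strip','returns_box'):
    if c=='side' and t[0]=='p':continue
    print(c,t,[([round(float(v)) for v in d['location']],round(float(d['p']),2)) for d in vision.mark_of(c,t)[:5]])
E
```

```text
pics
top {'fx': 460.36342613156546, 'fy': 460.36342613156546, 'cx': 323.6220291648359, 'cy': 204.81087578075753, 'origin': array([ 0.35488576, -0.07403062,  1.39838096]), 'attitude': array([ 6.29704423e+00, -3.89858079e-02, -9.03887136e+01])}
side {'fx': 422.9756388706361, 'fy': 422.9756388706361, 'cx': 323.70153893128855, 'cy': 199.48083680298538, 'origin': array([0.24809779, 0.88944802, 0.66236538]), 'attitude': array([  58.57476844,   -0.62201279, -163.7212918 ])}
wrist {'fx': 278.7168278977974, 'fy': 278.7168278977974, 'cx': 319.8754993190372, 'cy': 200.47917467136463, 'tool_from_camera': array([[-7.80184692e-04,  9.61854863e-01,  2.73559159e-01,
         6.99745690e-02],
       [ 9.99999650e-01,  6.67690125e-04,  5.04327566e-04,
         1.30272706e-03],
       [ 3.02437173e-04,  2.73559457e-01, -9.61855047e-01,
        -1.78282625e-01],
       [ 0.00000000e+00,  0.00000000e+00,  0.00000000e+00,
         1.00000000e+00]])}
{'time': 0.1, 'q': array([-7.87527874e+01,  1.18829871e+01,  8.83977079e+01,  1.54437277e-03,
        7.98436385e+01, -8.62334775e+00]), 'joint_velocities': a
[... 769 characters left out ...]
[283, 176], 0.66)]
top wrong_relay [([262, 175], 0.55), ([224, 170], 0.52), ([284, 209], 0.48)]
top kit_block_a [([309, 178], 0.77), ([285, 175], 0.68)]
top spare_block [([242, 225], 0.67)]
top group_board [([237, 239], 0.82)]
top group_strip [([237, 211], 0.66)]
top returns_box [([422, 208], 0.72)]
side kit_tray [([276, 230], 0.81)]
side wrong_relay [([269, 249], 0.69), ([321, 246], 0.65), ([249, 278], 0.45), ([295, 214], 0.34), ([281, 231], 0.28)]
side kit_block_a [([281, 234], 0.71), ([294, 215], 0.7)]
side spare_block [([320, 280], 0.6), ([282, 230], 0.48)]
side group_board [([342, 286], 0.59), ([306, 279], 0.46)]
side group_strip [([307, 277], 0.6)]
side returns_box [([357, 169], 0.83)]
```

View pics/a.png

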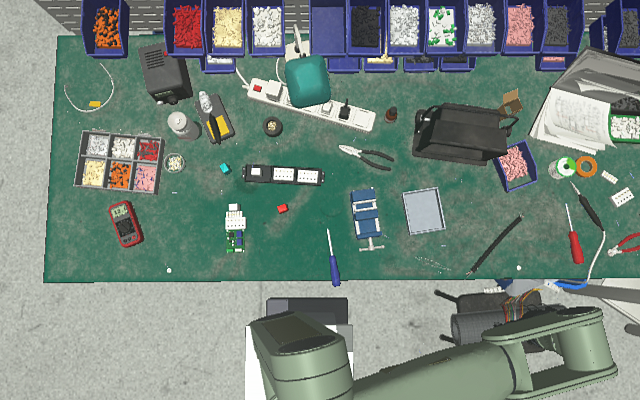

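View pics/b.png

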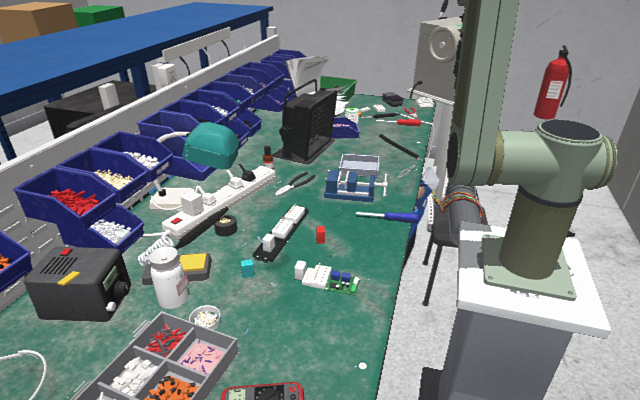

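The top picture shows the tray at about (284,175) with the relay in its left pocket near (257,171). The group is at (236,226) with the board at the near side, and the returns box is at (423,210). Red and turquoise look-alikes sit at (282,208) and (225,168).

```bash
cat >> h.py <<'E'
from scipy.spatial.transform import Rotation as Ro
def rpy(a): return Ro.from_euler('xyz',a,degrees=True).as_matrix()
def campose(n):
    m=vision.camera_model(n)
    if n!='wrist': return m,rpy(m['attitude']),np.array(m['origin'])
    s=r.sense(); T=m['tool_from_camera']; R=rpy(s['tcp_rot'])
    return m,R@T[:3,:3],s['position']+R@T[:3,3]
def unproj(n,px,z,cp=None):
    m,R,o=cp or campose(n); px=np.atleast_2d(np.asarray(px,float))
    d=np.c_[(px[:,0]-m['cx'])/m['fx'],-(px[:,1]-m['cy'])/m['fy'],-np.ones(len(px))]@R.T
    return o[:2]+d[:,:2]*((z-o[2])/d[:,2])[:,None]
def proj(n,P,cp=None):
    m,R,o=cp or campose(n); c=(np.atleast_2d(P)-o)@R
    return np.c_[m['cx']+m['fx']*c[:,0]/-c[:,2],m['cy']-m['fy']*c[:,1]/-c[:,2]]
def move(P,rot): # shift/turn in tool axes from the present pose
    s=r.sense();R=rpy(s['tcp_rot']);return np.round(R.T@(np.array(P)-s['position']),4),np.round(Ro.from_matrix(R.T@rpy(rot)).as_rotvec(),3)
E
python3 - <<'E'
from h import *
print(vision.camera_model('wrist').keys())
for t,px,z in(('tray',(282,176),0),('pockets?',(259,171),.006),('p',(308,176),.006),('relay',(262,175),.006),('spare',(242,225),0),('board',(237,239),0),('strip',(237,211),0),('box',(422,208),0),('boxtl',(404,192),.03),('boxbr',(446,228),.03),('trl',(244,165),.012),('trr',(325,186),.012)):
  print(t,unproj('top',px,z).round(3))
print(move([.30,.16,.28],[180,0,0]),r.sense()['q'])
E
```

```text
dict_keys(['fx', 'fy', 'cx', 'cy', 'tool_from_camera'])
tray [[0.599 0.051]]
pockets? [[0.614 0.121]]
p [[ 0.598 -0.029]]
relay [[0.602 0.112]]
spare [[0.449 0.173]]
board [[0.407 0.187]]
strip [[0.492 0.188]]
box [[ 0.497 -0.376]]
boxtl [[ 0.543 -0.317]]
boxbr [[ 0.434 -0.44 ]]
trl [[0.632 0.167]]
trr [[ 0.565 -0.081]]
(array([ 0.3365, -0.6235, -0.0846]), array([ 0.   , -0.   ,  0.347])) [-7.87540942e+01  1.18363533e+01  8.83209484e+01  1.44310082e-03
  7.98418592e+01 -8.62517749e+00]
```

```bash
python3 -c "
from h import *
print(move([.50,.08,.25],[180,0,90]))"
```

```text
(array([ 0.4974, -0.4803, -0.0546]), array([ 0.   , -0.   , -1.224]))
```

>>> servo_tool(rows=[[[0.06, -0.06, -0.055, 0, 0, -0.15], [0.12, -0.12, -0.055, 0, 0, -0.3], [0.17, -0.16, -0.055, 0, 0, -0.45], [0.21, -0.2, -0.055, 0, 0, -0.6], [0.25, -0.24, -0.055, 0, 0, -0.75], [0.29, -0.28, -0.055, 0, 0, -0.9], [0.33, -0.32, -0.055, 0, 0, -1.05], [0.37, -0.36, -0.055, 0, 0, -1.224]]], hand=0.3)

```text
time: 1.95
position: [0.41, -0.0997, 0.2509]
tcp_rot: [179.9, 0.0, 90.3]
ft_force: [0.5, -0.9, 0.1]
opening: 0.7
grip_force: 0.0
```

```bash
python3 -c "
from h import *
print(r.sense()['q'],r.sense()['position'],r.sense()['opening'],move([.50,.08,.25],[180,0,90]))"
```

```text
[-2.54532438e+01 -1.00799464e+01  1.03986751e+02 -2.66277699e-03
  8.59898069e+01 -2.57540386e+01] [ 0.40997712 -0.09969029  0.25085645] 0.6999725968495756 (array([0.1792, 0.091 , 0.0009]), array([0.002, 0.001, 0.005]))
```

>>> servo_tool(rows=[[[0.05, 0.025, 0, 0, 0, 0], [0.1, 0.05, 0, 0, 0, 0], [0.14, 0.07, 0, 0, 0, 0], [0.18, 0.09, 0, 0, 0, 0], [0.18, 0.09, 0, 0, 0, 0], [0.18, 0.09, 0, 0, 0, 0], [0.18, 0.09, 0, 0, 0, 0], [0.18, 0.09, 0, 0, 0, 0]]])

```text
time: 2.95
position: [0.4991, 0.0776, 0.2505]
tcp_rot: [180.0, 0.0, 89.9]
ft_force: [-0.1, 0.1, -0.4]
opening: 0.703
grip_force: 0.0
```

Run:
```python
from h import *
cp=campose('wrist');np.savez('cpw.npz',R=cp[1],o=cp[2]);save('wrist','w1.png')
H=dict(kit_tray=0,pocket_0=.006,wrong_relay=.006,kit_block_a=.006,spare_block=0,group_board=0,group_strip=0,group_relay=0)
for t,z in H.items():
  for d in vision.mark_of('wrist',t)[:5]: print(t,round(float(d['p']),2),np.round(d['location']),unproj('wrist',d['location'],z,cp).round(4))
def rect(t,zs,k=3):
  for d in vision.cut_out('wrist',t)[:k]:
    p=np.argwhere(d['pixels'])[:,::-1]
    w=unproj('wrist',p,zs,cp).astype(np.float32); print('rect',t,round(float(d['p']),2),cv2.minAreaRect(w*1000),d['box'])
rect('kit_tray',.012);rect('spare_block',.018);rect('group_board',.02);rect('group_strip',.014);rect('kit_block_a',.024);rect('wrong_relay',.044)
```

```text
kit_tray 0.95 [382. 189.] [[0.599  0.0433]]
pocket_0 0.83 [386. 188.] [[0.6035 0.0463]]
pocket_0 0.81 [382. 236.] [[ 0.6008 -0.0341]]
pocket_0 0.8 [388. 140.] [[0.6017 0.1196]]
wrong_relay 0.8 [320. 186.] [[0.4998 0.0485]]
wrong_relay 0.77 [406.  64.] [[0.6198 0.2213]]
wrong_relay 0.72 [392. 136.] [[0.6077 0.1248]]
kit_block_a 0.8 [380. 233.] [[ 0.5981 -0.0297]]
kit_block_a 0.57 [390. 188.] [[0.6099 0.0456]]
spare_block 0.76 [290.  88.] [[0.4576 0.1921]]
group_board 0.79 [252.  88.] [[0.4033 0.1913]]
group_board 0.35 [384. 186.] [[0.6019 0.0475]]
group_board 0.2 [286.  88.] [[0.4518 0.1916]]
group_strip 0.91 [308.  87.] [[0.4833 0.1936]]
group_relay 0.92 [320.  87.] [[0.501  0.1928]]
rect kit_tray 0.95 ((601.505615234375, 46.994110107421875), (250.5545654296875, 56.819786071777344), 86.55702209472656) [360.3, 102.8, 415.8, 263.8]
rect kit_tray 0.51 ((596.3035278320312, -30.509540557861328), (66.29452514648438, 40.01781463623047), 85.55326843261719) [364.8, 213.7, 395.8, 254.7]
rect spare_block 0.91 ((455.7971496582031, 188.8684539794922), (35.24909973144531, 60.22421646118164), 1.695
[... 548 characters left out ...]
25390625), (63.04053497314453, 38.86521911621094), 87.34581756591797) [375.5, 170.7, 406.8, 213.3]
rect kit_block_a 0.43 ((598.3484497070312, 49.76807403564453), (243.41195678710938, 56.199859619140625), 86.07025909423828) [361.5, 99.6, 414.6, 261.5]
rect wrong_relay 0.81 ((497.1278381347656, 52.99601745605469), (21.07524299621582, 31.89801597595215), 20.18888282775879) [306.8, 178.1, 327.6, 201.6]
rect wrong_relay 0.77 ((602.1061401367188, 126.4010238647461), (26.28931999206543, 27.69084930419922), 88.81883239746094) [386.3, 127.5, 407.4, 145.6]
rect wrong_relay 0.67 ((613.42822265625, 217.49769592285156), (35.25688934326172, 18.85210609436035), 33.49003601074219) [393.8, 47.0, 425.1, 76.1]
```

View pics/w1.png

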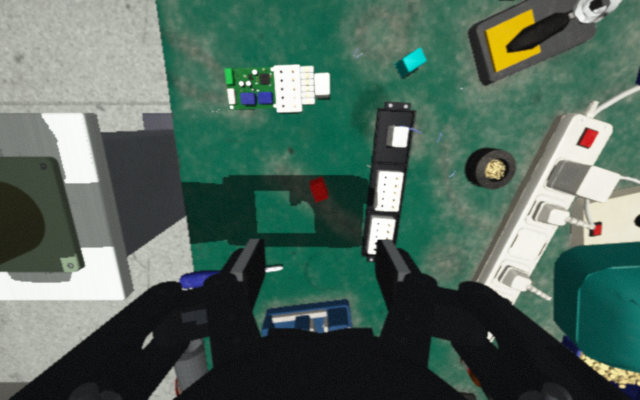

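The wrist picture shows the relay in the tray's upper pocket at (398,136) and the group at (290,88), with white terminal strips near (300–325,86). The spare is the white-pinned piece at (288,88). The red look-alike is at (319,187).

```bash
python3 -c "
from h import *
print(move([.605,.1245,.09],[180,0,86.6]))
print(move([.605,.1245,.019],[180,0,86.6]))"
```

```text
(array([0.0459, 0.1057, 0.1603]), array([-0.   , -0.   ,  0.059]))
(array([0.0459, 0.1057, 0.2313]), array([-0.   , -0.   ,  0.059]))
```

>>> servo_tool(rows=[[[0.02, 0.045, 0.02, 0, 0, 0.03], [0.046, 0.09, 0.05, 0, 0, 0.059], [0.046, 0.106, 0.1, 0, 0, 0.059], [0.046, 0.106, 0.14, 0, 0, 0.059], [0.046, 0.106, 0.16, 0, 0, 0.059], [0.046, 0.106, 0.16, 0, 0, 0.059], [0.046, 0.106, 0.16, 0, 0, 0.059], [0.046, 0.106, 0.16, 0, 0, 0.059]]])

```text
time: 4.7
position: [0.6071, 0.1246, 0.093]
tcp_rot: [179.7, -0.0, 86.6]
ft_force: [-0.3, 0.5, 1.5]
opening: 0.699
grip_force: 0.0
```

Run:
```python
from h import *
cp=campose('wrist');save('wrist','w2.png')
for t,z in (('wrong_relay',.006),('pocket_2',.006),('kit_block_a',.006)):
  for d in vision.mark_of('wrist',t)[:4]: print(t,round(float(d['p']),2),np.round(d['location']),unproj('wrist',d['location'],z,cp).round(4))
for d in vision.cut_out('wrist','wrong_relay')[:3]:
    p=np.argwhere(d['pixels'])[:,::-1]; print(d['p'],d['box'],cv2.minAreaRect((unproj('wrist',p,.044,cp)*1000).astype(np.float32)))
print(move([.606,.1245,.018],[180,0,86.6]))
```

```text
wrong_relay 0.84 [327.  88.] [[0.6209 0.2207]]
wrong_relay 0.82 [218. 266.] [[0.4966 0.0529]]
wrong_relay 0.71 [320. 193.] [[0.6083 0.1256]]
wrong_relay 0.43 [156. 132.] [[0.4612 0.1928]]
pocket_2 0.59 [316. 199.] [[0.6042 0.1194]]
kit_block_a 0.93 [324. 268.] [[0.608  0.0427]]
kit_block_a 0.82 [316. 326.] [[ 0.5953 -0.0301]]
0.94 [308.8, 180.1, 332.0, 217.1] ((608.3365478515625, 130.29959106445312), (33.33840560913086, 19.672500610351562), 86.51683044433594)
0.82 [193.9, 256.9, 230.9, 286.6] ((504.3500061035156, 70.07327270507812), (40.07868576049805, 12.739283561706543), 35.61833190917969)
0.75 [306.3, 59.9, 349.8, 107.2] ((619.5267333984375, 219.5122528076172), (27.91219139099121, 21.120508193969727), 30.72472381591797)
(array([-0.    ,  0.0003,  0.0731]), array([ 0.001, -0.   ,  0.   ]))
```

View pics/w2.png

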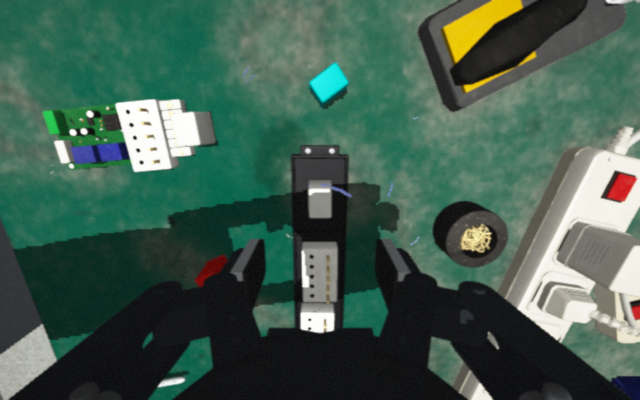

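The relay is at (320,198), between the fingers and in line with them. I'll go down and grip it.

>>> servo_tool(rows=[[[0.001, 0.001, 0.03, 0, 0, 0], [0.001, 0.001, 0.055, 0, 0, 0], [0.001, 0.001, 0.074, 0, 0, 0], [0.001, 0.001, 0.074, 0, 0, 0], [0.001, 0.001, 0.074, 0, 0, 0], [0.001, 0.001, 0.074, 0, 0, 0], [0.001, 0.001, 0.074, 0, 0, 0], [0.001, 0.001, 0.074, 0, 0, 0]]])

```text
time: 5.95
position: [0.6067, 0.1255, 0.0169]
tcp_rot: [179.9, -0.0, 86.6]
ft_force: [-0.5, -0.1, 1.2]
opening: 0.699
grip_force: 0.0
```

>>> servo_tool(rows=[[[0, 0, 0, 0, 0, 0], [0, 0, 0, 0, 0, 0], [0, 0, 0, 0, 0, 0], [0, 0, 0, 0, 0, 0], [0, 0, 0, 0, 0, 0], [0, 0, 0, 0, 0, 0], [0, 0, 0, 0, 0, 0], [0, 0, 0, 0, 0, 0]]], hand=1, force=30)

```text
time: 6.95
position: [0.6063, 0.1255, 0.0164]
tcp_rot: [180.0, 0.0, 86.6]
ft_force: [0.1, 0.7, -0.4]
opening: 0.0
grip_force: 0.0
```

>>> servo_tool(rows=[[[0, 0, -0.03, 0, 0, 0], [0, 0, -0.08, 0, 0, 0], [0, 0, -0.13, 0, 0, 0], [0, 0, -0.15, 0, 0, 0], [0, 0, -0.15, 0, 0, 0], [0, 0, -0.15, 0, 0, 0], [0, 0, -0.15, 0, 0, 0], [0, 0, -0.15, 0, 0, 0]]])

```text
time: 7.95
position: [0.6053, 0.1254, 0.1645]
tcp_rot: [-179.8, 0.0, 86.6]
ft_force: [0.8, 0.1, 0.0]
opening: 0.001
grip_force: 0.0
```

Run:
```python
from h import *
for d in vision.mark_of('top','returns_box')[:1]+[{}]: pass
save('top','t2.png')
for d in vision.cut_out('top','returns_box')[:1]:
    p=np.argwhere(d['pixels'])[:,::-1]; print(d['p'],d['box'],cv2.minAreaRect((unproj('top',p,.03)*1000).astype(np.float32)))
print(move([.49,-.375,.17],[180,0,90]))
```

```text
0.93 [400.9, 185.0, 441.5, 235.9] ((487.2405090332031, -370.8662414550781), (139.2413787841797, 119.40510559082031), 7.444288730621338)
(array([-0.5064, -0.0863, -0.0041]), array([-0.001,  0.   , -0.059]))
```

The fingers closed on nothing, so I'll look.

Run:
```python
from h import *
cp=campose('wrist');save('wrist','w3.png')
for t,z in (('wrong_relay',.006),('kit_tray',0),('kit_block_a',.006)):
  for d in vision.mark_of('wrist',t)[:4]: print(t,round(float(d['p']),2),np.round(d['location']),unproj('wrist',d['location'],z,cp).round(4))
for t in('wrong_relay','kit_tray'):
 for d in vision.cut_out('wrist',t)[:3]:
  for z in(.006,.012,.044):
    p=np.argwhere(d['pixels'])[:,::-1]; print(z,d['p'],d['box'],cv2.minAreaRect((unproj('wrist',p,z,cp)*1000).astype(np.float32)))
print(proj('wrist',[r.sense()['position'],r.sense()['position']*[1,1,0]],cp))
```

```text
wrong_relay 0.94 [240. 240.] [[0.4974 0.0506]]
wrong_relay 0.67 [327.  95.] [[0.621  0.2218]]
wrong_relay 0.57 [321. 179.] [[0.6083 0.1252]]
kit_tray 0.86 [321. 239.] [[0.603  0.0432]]
kit_block_a 0.81 [323. 240.] [[0.6063 0.0435]]
kit_block_a 0.51 [322. 186.] [[0.6095 0.1161]]
kit_block_a 0.24 [211. 126.] [[0.4829 0.1958]]
0.006 0.97 [219.6, 226.7, 255.9, 265.4] ((492.7673034667969, 40.68878936767578), (38.981361389160156, 38.88593292236328), 20.961868286132812)
0.012 0.97 [219.6, 226.7, 255.9, 265.4] ((494.8703918457031, 43.40607452392578), (38.289424896240234, 38.19563674926758), 20.961891174316406)
0.044 0.97 [219.6, 226.7, 255.9, 265.4] ((506.08673095703125, 57.89826583862305), (34.598846435546875, 34.51408767700195), 20.9619140625)
0.006 0.88 [311.8, 78.8, 344.5, 110.1] ((621.08056640625, 223.0205078125), (31.356487274169922, 24.370100021362305), 32.883304595947266)
0.012 0.88 [311.8, 78.8, 344.5, 110.1] ((620.9058837890625, 222.50115966796875), (30.799898147583008, 23.937482833862305), 32.88325119018555)
0.044 0.88 [311.8, 78.8, 344.5, 110.1] ((619.9740600585938, 219.731048583
[... 273 characters left out ...]
.50922393798828), (34.737205505371094, 20.894908905029297), 86.58332061767578)
0.044 0.69 [312.5, 169.7, 330.3, 198.0] ((607.8782348632812, 129.37693786621094), (31.389015197753906, 18.880970001220703), 86.58332824707031)
0.006 0.56 [299.2, 140.5, 342.8, 323.1] ((602.0947265625, 44.5921630859375), (253.80123901367188, 54.77199935913086), 86.19033813476562)
0.012 0.56 [299.2, 140.5, 342.8, 323.1] ((602.2569580078125, 47.240142822265625), (249.2958526611328, 53.79973220825195), 86.19029998779297)
0.044 0.56 [299.2, 140.5, 342.8, 323.1] ((603.1226806640625, 61.362762451171875), (225.26712036132812, 48.61414337158203), 86.19033813476562)
[[318.96791953 225.8577342 ]
 [319.47466855 177.9160432 ]]
```

View pics/w3.png

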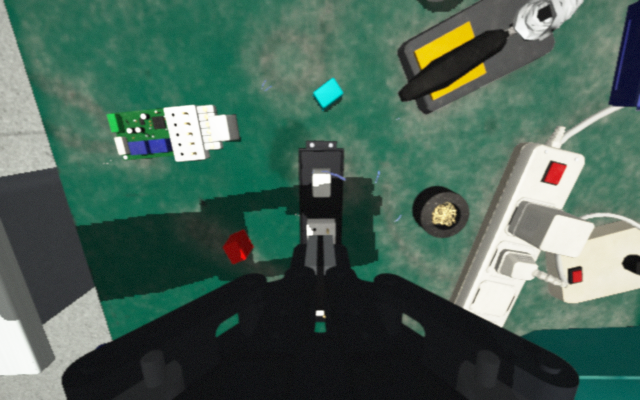

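Run:
```python
from h import *
side=save('side','b2.png')[:,:,::-1].copy()
m=vision.camera_model('wrist');T=m['tool_from_camera']
def cpw(p,rot):
    R=rpy(rot);return m,R@T[:3,:3],np.array(p)+R@T[:3,3]
def box(c,yaw,dx,dy,z0,z1):
    k=np.array([[sx*dx/2,sy*dy/2,z] for z in(z0,z1) for sx,sy in((-1,-1),(1,-1),(1,1),(-1,1))])
    k[:,:2]=k[:,:2]@rpy([0,0,yaw])[:2,:2].T+c; return k
def draw(im,P,col):
    P=P.round().astype(int)
    cv2.polylines(im,[P[:4]],1,col,1);cv2.polylines(im,[P[4:]],1,col,1)
def crop(im,P,w,h,s): 
    c=P.mean(0).astype(int);x=max(0,c[0]-w//2);y=max(0,c[1]-h//2)
    return cv2.resize(im[y:y+h,x:x+w],(w*s,h*s),interpolation=cv2.INTER_CUBIC)
S=6
def big(im,f,col=(0,255,255)):
    K=box([.608,.1255],-3.4,22,28,0,0)
    K=box(np.array([.608,.1255]),-3.4,.022,.028,.006,.044)
    P=f(K);c=P.mean(0);x,y=(c-[33,25]).astype(int)
    cr=cv2.resize(im[y:y+50,x:x+66],None,fx=S,fy=S,interpolation=cv2.INTER_CUBIC); plain=cr.copy()
    draw(cr,(P-[x,y])*S,col); return np.hstack([plain,cr])
o=[]
w2=cv2.imread('pics/w2.png');w3=cv2.imread('pics/w3.png')
o.append(big(w3,lambda K:proj('wrist',K,campose('wrist'))))
o.append(big(side,lambda K:proj('side',K)))
cv2.imwrite('pics/c1.png',np.vstack(o))
for t in('wrong_relay','kit_block_a'):
  for d in vision.mark_of('side',t)[:5]:print(t,d,unproj('side',d['location'],.006))
```

```text
wrong_relay {'location': [269.9, 250.9], 'p': 0.7} [[0.60118799 0.13034668]]
wrong_relay {'location': [250.1, 277.1], 'p': 0.68} [[0.60758197 0.23237483]]
wrong_relay {'location': [319.3, 241.9], 'p': 0.48} [[0.49484121 0.05920686]]
kit_block_a {'location': [280.2, 233.6], 'p': 0.79} [[0.6032792  0.05502278]]
kit_block_a {'location': [290.3, 215.7], 'p': 0.52} [[ 0.60720835 -0.03250154]]
```

View pics/c1.png

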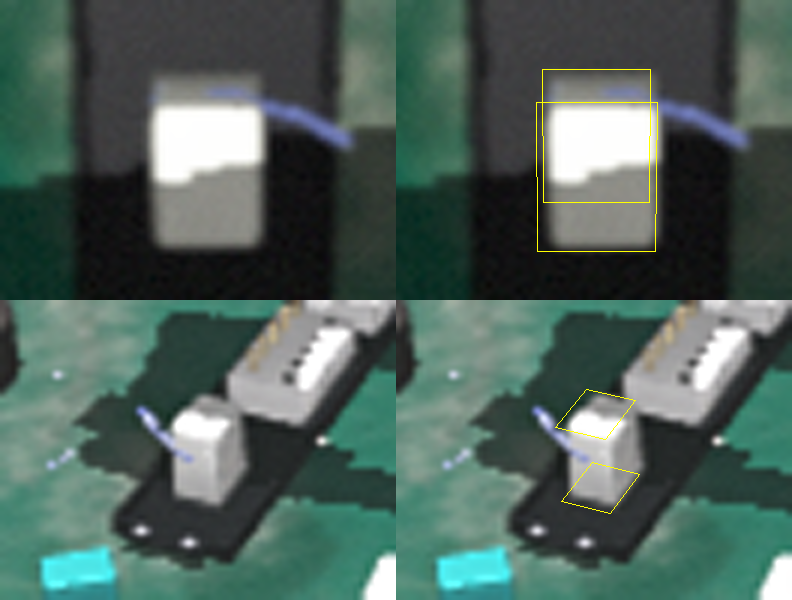

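The relay stands upright and unmoved at the predicted place (320,183), so I'll retry a little lower and close in stages.

>>> servo_tool(rows=[[[0, 0, 0, 0, 0, 0], [0, 0, 0, 0, 0, 0], [0, 0, 0.03, 0, 0, 0], [0, 0, 0.06, 0, 0, 0], [0, 0, 0.08, 0, 0, 0], [0, 0, 0.08, 0, 0, 0], [0, 0, 0.08, 0, 0, 0], [0, 0, 0.08, 0, 0, 0]]], hand=0.4)

```text
time: 9.55
position: [0.6077, 0.1256, 0.0881]
tcp_rot: [179.8, -0.0, 86.6]
ft_force: [-0.2, 0.0, -0.3]
opening: 0.601
grip_force: 0.0
```

```bash
python3 -c "
from h import *
save('wrist','w4.png')
print(r.sense()['opening'],move([.607,.1255,.014],[180,0,86.6]))"
```

```text
0.6017542535465792 (array([-0.0001, -0.0007,  0.074 ]), array([ 0.003, -0.   ,  0.   ]))
```

>>> servo_tool(rows=[[[0, 0.001, 0.03, 0, 0, 0], [0, 0.001, 0.055, 0, 0, 0], [0, 0.001, 0.071, 0, 0, 0], [0, 0.001, 0.071, 0, 0, 0], [0, 0.001, 0.071, 0, 0, 0], [0, 0.001, 0.071, 0, 0, 0], [0, 0.001, 0.071, 0, 0, 0], [0, 0.001, 0.071, 0, 0, 0]]])

```text
time: 10.6
position: [0.6076, 0.1254, 0.0158]
tcp_rot: [180.0, -0.0, 86.6]
ft_force: [0.1, 0.4, 0.3]
opening: 0.601
grip_force: 0.0
```

>>> servo_tool(rows=[[[0, 0, 0, 0, 0, 0], [0, 0, 0, 0, 0, 0], [0, 0, 0, 0, 0, 0], [0, 0, 0, 0, 0, 0], [0, 0, 0, 0, 0, 0], [0, 0, 0, 0, 0, 0], [0, 0, 0, 0, 0, 0], [0, 0, 0, 0, 0, 0]]], hand=0.8, force=30)

```text
time: 11.6
position: [0.6073, 0.1254, 0.0154]
tcp_rot: [180.0, 0.0, 86.6]
ft_force: [0.0, 1.4, -0.6]
opening: 0.202
grip_force: 0.0
```

```bash
python3 -c "
from h import *
im=save('wrist','w5.png');s=save('side','s5.png');st=r.sense()
print(st['opening'],st['grip_force'],st['position'],proj('wrist',[[.608,.1255,.006],[.608,.1255,.044]]),proj('side',[[.608,.1255,.044]]))
a=cv2.resize(im[150:290,230:410],None,fx=2.2,fy=2.2);b=cv2.resize(s[190:290,210:339],(a.shape[1],a.shape[0]))
cv2.imwrite('pics/c2.png',np.hstack([a,b])[:,:,::-1])"
```

```text
0.20354778052784162 0.0 [0.60732547 0.12540443 0.01535283] [[319.4623964  220.64841252]
 [319.38911239 242.99903632]] [[267.20741912 236.91842513]]
```

View pics/c2.png

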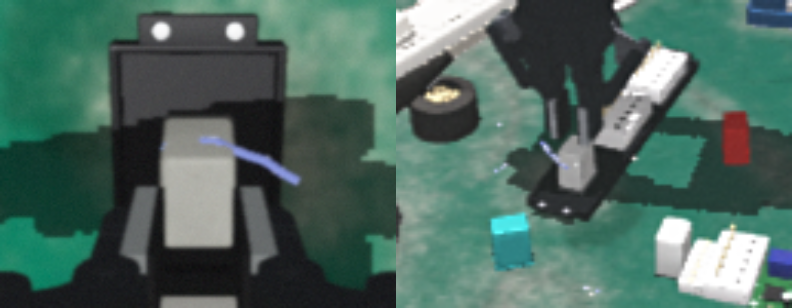

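The close view shows the pads beside and above the relay, with the tips near (295,235) and (344,235). They look well short of the reported TCP at (319,226). I'll check the earlier side picture, where the shut fingers hung free.

Run:
```python
from h import *
im=cv2.imread('pics/b2.png');R=rpy([180,0,86.6]);p=np.array([.6053,.1254,.1645])
P=proj('side',[p+R@[0,0,-k*.01] for k in range(0,6)]);print(P.round())
x,y=(P[0]-[60,80]).astype(int);s=5
c=cv2.resize(im[y:y+118,x:x+120],None,fx=s,fy=s,interpolation=cv2.INTER_CUBIC)
for i,q in enumerate(P):
    u,v=((q-[x,y])*s).astype(int);cv2.circle(c,(u,v),3,(0,0,255),-1);cv2.putText(c,str(i),(u+40,v+4),0,.5,(0,255,255),1)
cv2.imwrite('pics/c3.png',c)
```

```text
[[265. 195.]
 [265. 191.]
 [265. 187.]
 [264. 183.]
 [264. 179.]
 [264. 175.]]
```

View pics/c3.png

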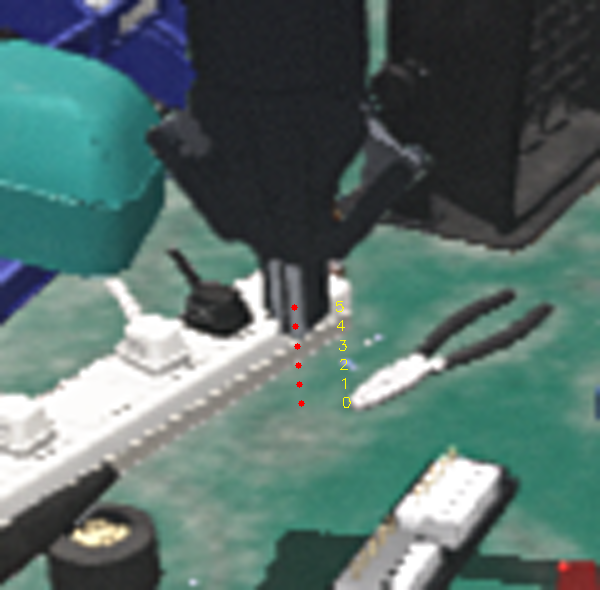

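The shut fingertips end at mark 3.5, so the real tips are about 35 mm short of the reported TCP. I'll correct by that amount: open, go down 29 mm more, then close.

>>> servo_tool(rows=[[[0, 0, 0, 0, 0, 0], [0, 0, 0, 0, 0, 0], [0, 0, 0, 0, 0, 0], [0, 0, 0.01, 0, 0, 0], [0, 0, 0.017, 0, 0, 0], [0, 0, 0.023, 0, 0, 0], [0, 0, 0.028, 0, 0, 0], [0, 0, 0.028, 0, 0, 0]]], hand=0.35)

```text
time: 12.7
position: [0.6068, 0.1254, -0.0134]
tcp_rot: [-179.9, 0.0, 86.6]
ft_force: [-0.5, -0.4, -0.4]
opening: 0.649
grip_force: 0.0
```

>>> servo_tool(rows=[[[0, 0, 0, 0, 0, 0], [0, 0, 0, 0, 0, 0], [0, 0, 0, 0, 0, 0], [0, 0, 0, 0, 0, 0], [0, 0, 0, 0, 0, 0], [0, 0, 0, 0, 0, 0], [0, 0, 0, 0, 0, 0], [0, 0, 0, 0, 0, 0]]], hand=1, force=30)

```text
time: 13.7
position: [0.6078, 0.1255, -0.0122]
tcp_rot: [179.9, -0.0, 86.6]
ft_force: [-0.6, -0.9, 3.8]
opening: 0.245
grip_force: 30.2
```

>>> servo_tool(rows=[[[0, 0, -0.03, 0, 0, 0], [0, 0, -0.08, 0, 0, 0], [0, 0, -0.13, 0, 0, 0], [-0.05, -0.01, -0.15, 0, 0, 0], [-0.1, -0.02, -0.15, 0, 0, 0], [-0.15, -0.03, -0.15, 0, 0, 0], [-0.2, -0.04, -0.15, 0, 0, 0], [-0.25, -0.045, -0.15, 0, 0, 0]]])

```text
time: 14.7
position: [0.5459, -0.1225, 0.1362]
tcp_rot: [-179.9, -0.0, 86.6]
ft_force: [0.6, -0.4, -0.6]
opening: 0.241
grip_force: 29.7
```

>>> servo_tool(rows=[[[-0.05, -0.009, 0, 0, 0, 0], [-0.1, -0.018, 0, 0, 0, 0], [-0.15, -0.027, 0, 0, 0, 0], [-0.2, -0.036, 0, 0, 0, 0], [-0.252, -0.045, 0, 0, 0, 0], [-0.252, -0.045, 0, 0, 0, 0], [-0.252, -0.045, 0, 0, 0, 0], [-0.252, -0.045, 0, 0, 0, 0]]])

```text
time: 15.7
position: [0.488, -0.3687, 0.1367]
tcp_rot: [-179.9, -0.1, 86.7]
ft_force: [-0.9, -0.1, -0.2]
opening: 0.247
grip_force: 29.7
```

Run:
```python
from h import *
s=r.sense();print(s['position'],s['opening'],s['grip_force'])
cp=campose('wrist');save('wrist','w6.png')
for d in vision.cut_out('wrist','returns_box')[:1]:
    p=np.argwhere(d['pixels'])[:,::-1]; print(d['p'],d['box'],cv2.minAreaRect((unproj('wrist',p,.03,cp)*1000).astype(np.float32)))
for d in vision.mark_of('wrist','returns_box')[:1]: print(unproj('wrist',d['location'],0,cp))
```

```text
[ 0.48795419 -0.36870079  0.13668712] 0.24733381364013754 29.714441299438477
0.78 [247.3, 132.0, 389.9, 250.9] ((487.01031494140625, -374.7912902832031), (129.26174926757812, 110.65032196044922), 8.844758987426758)
[[ 0.48635838 -0.38324497]]
```

>>> servo_tool(rows=[[[-0.006, 0, 0.04, 0, 0, 0], [-0.006, 0, 0.09, 0, 0, 0], [-0.006, 0, 0.12, 0, 0, 0], [-0.006, 0, 0.135, 0, 0, 0], [-0.006, 0, 0.143, 0, 0, 0], [-0.006, 0, 0.143, 0, 0, 0], [-0.006, 0, 0.143, 0, 0, 0], [-0.006, 0, 0.143, 0, 0, 0]]])

```text
time: 16.85
position: [0.4883, -0.3772, -0.0043]
tcp_rot: [179.9, 0.1, 86.6]
ft_force: [-0.4, -0.4, 0.4]
opening: 0.246
grip_force: 29.7
```

>>> servo_tool(rows=[[[0, 0, 0, 0, 0, 0], [0, 0, 0, 0, 0, 0], [0, 0, 0, 0, 0, 0], [0, 0, 0, 0, 0, 0], [0, 0, -0.04, 0, 0, 0], [0, 0, -0.09, 0, 0, 0], [0, 0, -0.13, 0, 0, 0], [0, 0, -0.14, 0, 0, 0]]], hand=0.55)

```text
time: 17.85
position: [0.4894, -0.3783, 0.1384]
tcp_rot: [179.7, 0.3, 86.6]
ft_force: [-0.4, -0.2, 0.1]
opening: 0.45
grip_force: 0.0
```

Run:
```python
from h import *
s=r.sense();print(s['position'],s['opening'],s['q'])
cp=campose('wrist');save('wrist','w7.png')
for d in vision.mark_of('wrist','wrong_relay')[:3]: print(d['p'],unproj('wrist',d['location'],.006,cp))
# push start: 60 mm beyond spare's -y end
u=np.array([-np.sin(np.radians(1.7)),np.cos(np.radians(1.7))])
c=np.array([.456,.190]); print('u',u,'start',c-u*.065)
print(move([*(c-u*.065),.10],[180,0,1.7]))
```

```text
[ 0.48942593 -0.37828865  0.13840138] 0.4495297433368903 [-4.57119614e+01  1.95439866e+01  8.55803276e+01  6.57278056e-04
  7.44541735e+01 -4.23346496e+01]
0.94 [[ 0.48758138 -0.38105348]]
u [-0.02966624  0.99955986] start [0.45792831 0.12502861]
(array([ 0.4994, -0.0598,  0.0346]), array([0.003, 0.   , 1.482]))
```

The relay is in the box at (0.488,-0.381). Next is the push: travel to the spare's -y side with the fingers shut.

>>> servo_tool(rows=[[[0.06, -0.007, 0, 0, 0, 0.18], [0.12, -0.014, 0, 0, 0, 0.36], [0.18, -0.021, 0, 0, 0, 0.54], [0.24, -0.028, 0, 0, 0, 0.72], [0.3, -0.036, 0, 0, 0, 0.9], [0.36, -0.043, 0, 0, 0, 1.08], [0.42, -0.05, 0, 0, 0, 1.26], [0.48, -0.057, 0, 0, 0, 1.44]]], hand=1)

```text
time: 18.95
position: [0.4589, 0.083, 0.1319]
tcp_rot: [-180.0, 0.2, 7.9]
ft_force: [0.6, 0.2, -0.9]
opening: -0.002
grip_force: 0.0
```

Run:
```python
from h import *
cp=campose('wrist');save('wrist','w8.png')
for t,h in(('spare_block',.018),('group_board',.02),('group_strip',.014)):
 for d in vision.cut_out('wrist',t)[:2]:
    p=np.argwhere(d['pixels'])[:,::-1]; print(t,d['p'],d['box'],cv2.minAreaRect((unproj('wrist',p,h,cp)*1000).astype(np.float32)))
 for d in vision.mark_of('wrist',t)[:1]: print(unproj('wrist',d['location'],0,cp))
print(r.sense()['position'],move([.458,.122,.03],[180,0,1.7]))
```

```text
spare_block 0.83 [190.2, 156.6, 247.9, 196.0] ((457.62451171875, 187.7340850830078), (37.68613052368164, 62.956844329833984), 2.459846019744873)
[[0.46009962 0.18981014]]
group_board 0.71 [193.0, 189.5, 247.3, 249.1] ((406.6064453125, 187.0604248046875), (67.58706665039062, 54.25716018676758), 1.119136095046997)
[[0.40555363 0.19192828]]
group_strip 0.73 [196.3, 141.8, 246.2, 164.0] ((483.4708251953125, 192.54249572753906), (20.43896484375, 50.11474609375), 0.6571341156959534)
[0.46060176 0.08008563 0.13338286] (array([ 0.0036, -0.0419,  0.1034]), array([0.   , 0.002, 0.113]))
```

>>> servo_tool(rows=[[[0.004, -0.042, 0, 0, 0, 0.11], [0.004, -0.042, 0.04, 0, 0, 0.11], [0.004, -0.042, 0.08, 0, 0, 0.11], [0.004, -0.042, 0.1, 0, 0, 0.11], [0.004, -0.042, 0.1, 0, 0, 0.11], [0.004, -0.042, 0.1, 0, 0, 0.11], [0.004, -0.042, 0.1, 0, 0, 0.11], [0.004, -0.042, 0.1, 0, 0, 0.11]]])

```text
time: 20.3
position: [0.46, 0.1234, 0.0354]
tcp_rot: [-180.0, -0.1, 1.9]
ft_force: [-0.7, 0.6, 0.3]
opening: 0.004
grip_force: 0.0
```

Run:
```python
from h import *
print(r.sense()['position'],r.sense()['tcp_rot'],move([.4585,.125,-.026],[180,0,1.7]))
```

```text
[0.46002559 0.12338766 0.03537979] [-1.79994271e+02 -1.25167912e-01  1.90753189e+00] (array([-0.0016, -0.0017,  0.0614]), array([-0.   , -0.002,  0.004]))
```

>>> servo_tool(rows=[[[-0.002, 0, 0.03, 0, 0, 0], [-0.002, 0, 0.05, 0, 0, 0], [-0.002, 0, 0.06, 0, 0, 0], [-0.002, 0, 0.061, 0, 0, 0], [-0.002, 0, 0.061, 0, 0, 0], [-0.002, -0.008, 0.061, 0, 0, 0], [-0.002, -0.014, 0.061, 0, 0, 0], [-0.002, -0.018, 0.061, 0, 0, 0]]])

```text
time: 21.3
position: [0.4566, 0.142, -0.0264]
tcp_rot: [-180.0, -0.0, 1.9]
ft_force: [-0.3, -0.2, -0.2]
opening: -0.001
grip_force: 0.0
```

>>> servo_tool(rows=[[[0, -0.005, 0, 0, 0, 0], [0, -0.01, 0, 0, 0, 0], [0, -0.015, 0, 0, 0, 0], [0, -0.02, 0, 0, 0, 0], [0, -0.025, 0, 0, 0, 0], [0, -0.03, 0, 0, 0, 0], [0, -0.035, 0, 0, 0, 0], [0, -0.038, 0, 0, 0, 0]]])

```text
time: 22.3
position: [0.4552, 0.1797, -0.0266]
tcp_rot: [180.0, -0.0, 1.9]
ft_force: [-0.5, -2.0, 0.1]
opening: -0.001
grip_force: 0.8
```

```bash
cat > g.py <<'E'
from h import *
cp=campose('wrist')
save('wrist','g%d.png'%int(r.sense()['time']*10))
for t,h in(('spare_block',.018),('group_board',.02),('group_strip',.014)):
 for d in vision.cut_out('wrist',t)[:2]:
    p=np.argwhere(d['pixels'])[:,::-1]; c=cv2.minAreaRect((unproj('wrist',p,h,cp)*1000).astype(np.float32));print(t,round(float(d['p']),2),np.round(d['box']),[np.round(v,1) for v in c])
print(r.sense()['position'],r.sense()['tcp_rot'])
E
python3 g.py
```

```text
spare_block 0.91 [180. 216. 298. 288.] [array([457.8, 220.3]), array([39.2, 60.6]), np.float64(1.9)]
group_board 0.73 [314. 310. 328. 334.] [array([417.5, 177.7]), array([14. ,  6.2]), np.float64(1.9)]
group_strip 0.89 [244. 187. 338. 224.] [array([484.1, 194.5]), array([20.4, 48.1]), np.float64(0.9)]
[ 0.45509987  0.1796059  -0.02668728] [-1.79973433e+02  1.49598755e-03  1.91136953e+00]
```

The block slides at about 2 N and the strip has stayed put. I'll push the rest.

>>> servo_tool(rows=[[[0, -0.005, 0, 0, 0, 0], [0, -0.01, 0, 0, 0, 0], [0, -0.015, 0, 0, 0, 0], [0, -0.02, 0, 0, 0, 0], [0, -0.025, 0, 0, 0, 0], [0, -0.03, 0, 0, 0, 0], [0, -0.035, 0, 0, 0, 0], [0, -0.037, 0, 0, 0, 0]]])

```text
time: 23.5
position: [0.4539, 0.2166, -0.0267]
tcp_rot: [180.0, 0.0, 1.9]
ft_force: [-0.4, -1.3, 0.1]
opening: -0.005
grip_force: 0.5
```

>>> servo_tool(rows=[[[0, 0, 0, 0, 0, 0], [0, 0.004, 0, 0, 0, 0], [0, 0.004, -0.03, 0, 0, 0], [0, 0.004, -0.08, 0, 0, 0], [0, 0.004, -0.13, 0, 0, 0], [0, 0.004, -0.16, 0, 0, 0], [0, 0.004, -0.16, 0, 0, 0], [0, 0.004, -0.16, 0, 0, 0]]])

```text
time: 24.5
position: [0.4532, 0.2119, 0.1323]
tcp_rot: [180.0, 0.1, 1.9]
ft_force: [-0.6, 0.1, -0.2]
opening: -0.001
grip_force: 0.0
```

```bash
python3 g.py
```

```text
spare_block 0.69 [247. 167. 305. 204.] [array([455. , 258.1]), array([36.4, 60.5]), np.float64(1.9)]
spare_block 0.54 [313. 151. 359. 169.] [array([483.6, 195.3]), array([16.8, 47.5]), np.float64(1.9)]
group_board 0.87 [312. 196. 362. 257.] [array([409. , 192.5]), array([68. , 51.6]), np.float64(1.4)]
group_strip 0.77 [311. 152. 361. 171.] [array([483.1, 195.1]), array([17. , 48.1]), np.float64(1.9)]
[0.45281017 0.21186839 0.13157068] [179.95460232   0.19661813   1.90738639]
```

>>> servo_tool(rows=[[[0.003, -0.01, 0, 0, 0, -0.18], [0.003, -0.02, 0, 0, 0, -0.36], [0.003, -0.03, 0, 0, 0, -0.54], [0.003, -0.046, 0, 0, 0, -0.72], [0.003, -0.046, 0, 0, 0, -0.9], [0.003, -0.046, 0, 0, 0, -1.08], [0.003, -0.046, 0, 0, 0, -1.26], [0.003, -0.046, 0, 0, 0, -1.44]]], hand=0.3)

```text
time: 25.7
position: [0.4548, 0.2582, 0.1321]
tcp_rot: [-179.9, 0.1, 84.8]
ft_force: [-0.1, -0.1, -0.3]
opening: 0.702
grip_force: 0.0
```

>>> servo_tool(rows=[[[0, 0, 0, 0, 0, -0.13], [0, 0, 0.03, 0, 0, -0.13], [0, 0, 0.05, 0, 0, -0.13], [0, 0, 0.05, 0, 0, -0.13], [0, 0, 0.05, 0, 0, -0.13], [0, 0, 0.05, 0, 0, -0.13], [0, 0, 0.05, 0, 0, -0.13], [0, 0, 0.05, 0, 0, -0.13]]])

```text
time: 26.7
position: [0.4559, 0.2585, 0.0839]
tcp_rot: [179.9, -0.0, 91.9]
ft_force: [-0.9, -0.0, -0.3]
opening: 0.698
grip_force: 0.0
```

```bash
python3 g.py; python3 -c "
from h import *
print(r.sense()['opening'],move([.455,.258,-.030],[180,0,91.9]))"
```

```text
spare_block 0.59 [294. 162. 335. 231.] [array([452.8, 259.7]), array([36.4, 60.2]), np.float64(1.8)]
group_board 0.68 [226. 230. 305. 285.] [array([405.6, 198.1]), array([66.3, 55.3]), np.float64(2.5)]
group_board 0.26 [428. 287. 468. 372.] [array([590.8, 121.6]), array([ 38.4, 112.6]), np.float64(14.8)]
group_strip 0.69 [333. 235. 353. 283.] [array([481.8, 197.1]), array([19.4, 53.6]), np.float64(4.1)]
[0.45558723 0.25838204 0.08346738] [ 1.79988737e+02 -3.67470935e-03  9.18671498e+01]
0.7021570595287426 (array([-0.0004, -0.0006,  0.1135]), array([ 0.   , -0.   , -0.001]))
```

The block is at about (0.454,0.259), 69 mm along from its start and clear of the group. I'll descend and grip.

>>> servo_tool(rows=[[[0, -0.001, 0.03, 0, 0, 0], [0, -0.001, 0.07, 0, 0, 0], [0, -0.001, 0.095, 0, 0, 0], [0, -0.001, 0.107, 0, 0, 0], [0, -0.001, 0.113, 0, 0, 0], [0, -0.001, 0.113, 0, 0, 0], [0, -0.001, 0.113, 0, 0, 0], [0, -0.001, 0.113, 0, 0, 0]]])

```text
time: 27.9
position: [0.4554, 0.2586, -0.0288]
tcp_rot: [179.9, -0.0, 91.9]
ft_force: [-0.5, -0.4, 0.1]
opening: 0.701
grip_force: 0.0
```

>>> servo_tool(rows=[[[0, 0, 0, 0, 0, 0], [0, 0, 0, 0, 0, 0], [0, 0, 0, 0, 0, 0], [0, 0, 0, 0, 0, 0], [0, 0, 0, 0, 0, 0], [0, 0, 0, 0, 0, 0], [0, 0, 0, 0, 0, 0], [0, 0, 0, 0, 0, 0]]], hand=1, force=50)

```text
time: 28.9
position: [0.455, 0.2586, -0.0291]
tcp_rot: [180.0, -0.0, 91.9]
ft_force: [-1.1, 0.0, 5.7]
opening: 0.394
grip_force: 50.9
```

>>> servo_tool(rows=[[[0, 0, -0.03, 0, 0, 0], [0, 0, -0.08, 0, 0, 0], [0, 0, -0.12, 0, 0, 0], [-0.035, 0.037, -0.13, 0, 0, 0.03], [-0.07, 0.073, -0.13, 0, 0, 0.06], [-0.105, 0.11, -0.13, 0, 0, 0.096], [-0.14, 0.1465, -0.13, 0, 0, 0.096], [-0.14, 0.1465, -0.13, 0, 0, 0.096]]])

```text
time: 29.9
position: [0.6076, 0.12, 0.0993]
tcp_rot: [180.0, 0.1, 86.1]
ft_force: [-0.6, 0.3, -1.3]
opening: 0.392
grip_force: 50.6
```

Run:
```python
from h import *
cp=campose('wrist');im=save('wrist','w9.png')
s=r.sense();print(s['position'],s['tcp_rot'],s['opening'],s['grip_force'])
for t,z in (('kit_tray',0),('pocket_2',.006),('kit_block_a',.006)):
  for d in vision.mark_of('wrist',t)[:4]: print(t,round(float(d['p']),2),np.round(d['location']),unproj('wrist',d['location'],z,cp).round(4))
for d in vision.cut_out('wrist','kit_tray')[:1]:
    p=np.argwhere(d['pixels'])[:,::-1]; print(d['p'],d['box'],cv2.minAreaRect((unproj('wrist',p,.012,cp)*1000).astype(np.float32)))
cr=im[60:380,160:480].copy()
a=np.radians(-3.6);e=np.array([-np.sin(a),np.cos(a)]);f=np.array([e[1],-e[0]])
c=np.array([.6055,.1235])
P=proj('wrist',[[*(c+f*i*.024+e*j*.037),.012] for i,j in((-1,-1),(1,-1),(1,1),(-1,1))],cp)
im2=im[:,:,::-1].copy();cv2.polylines(im2,[P.round().astype(int)],1,(0,255,255),1)
cv2.imwrite('pics/c4.png',cv2.resize(im2[80:300,200:440],None,fx=2.5,fy=2.5,interpolation=cv2.INTER_CUBIC))
```

```text
[0.60564883 0.12166836 0.09896049] [-1.79884388e+02  5.11516044e-03  8.62021150e+01] 0.39315229028528914 50.606510639190674
pocket_2 0.73 [316. 193.] [[0.6046 0.119 ]]
kit_block_a 0.71 [320. 314.] [[ 0.5987 -0.0243]]
0.65 [288.2, 140.9, 345.5, 330.2] ((603.6925659179688, 66.76145935058594), (209.8826141357422, 53.71446990966797), 86.22354125976562)
```

View pics/c4.png

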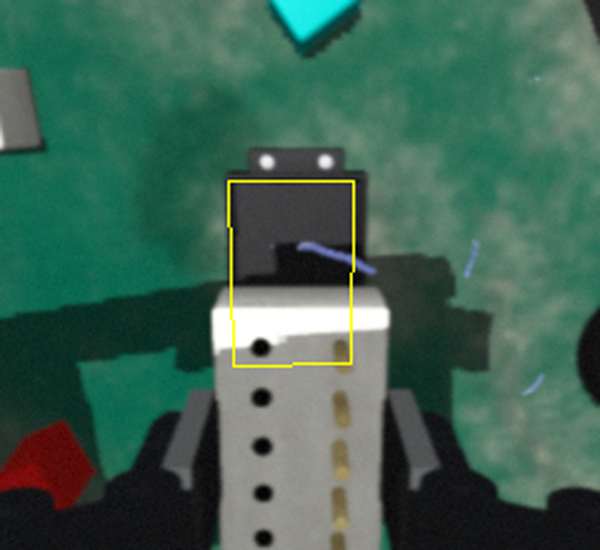

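The block hangs level with the pocket beneath it. The tray walls at columns 227–366 put the pocket about 2 mm to the right of my outline, so I aim for (0.607,0.123).

>>> servo_tool(rows=[[[0.0015, 0.002, 0.04, 0, 0, 0], [0.0015, 0.002, 0.075, 0, 0, 0], [0.0015, 0.002, 0.09, 0, 0, 0], [0.0015, 0.002, 0.1, 0, 0, 0], [0.0015, 0.002, 0.105, 0, 0, 0], [0.0015, 0.002, 0.105, 0, 0, 0], [0.0015, 0.002, 0.105, 0, 0, 0], [0.0015, 0.002, 0.105, 0, 0, 0]]])

```text
time: 31.15
position: [0.6083, 0.1245, -0.0038]
tcp_rot: [179.9, -0.0, 86.4]
ft_force: [0.6, 0.0, -2.2]
opening: 0.394
grip_force: 50.6
```

```bash
python3 -c "
from h import *
s=r.sense();print(s['position'],s['ft_force'],move([.607,.123,-.022],[180,0,86.3]))"
```

```text
[ 0.60831044  0.12453633 -0.00381106] [ 0.606393    0.04217353 -2.23621334] (array([-0.0016, -0.0012,  0.0182]), array([ 0.001, -0.   ,  0.001]))
```

>>> servo_tool(rows=[[[-0.0015, -0.001, 0.005, 0, 0, 0], [-0.0015, -0.001, 0.01, 0, 0, 0], [-0.0015, -0.001, 0.014, 0, 0, 0], [-0.0015, -0.001, 0.017, 0, 0, 0], [-0.0015, -0.001, 0.0185, 0, 0, 0], [-0.0015, -0.001, 0.0185, 0, 0, 0], [-0.0015, -0.001, 0.0185, 0, 0, 0], [-0.0015, -0.001, 0.0185, 0, 0, 0]]])

```text
time: 32.15
position: [0.6065, 0.1231, -0.023]
tcp_rot: [180.0, -0.0, 86.4]
ft_force: [-1.5, -0.4, 0.6]
opening: 0.393
grip_force: 50.9
```

The weight has come off the wrist, so the block rests on the floor. I'll release and rise.

>>> servo_tool(rows=[[[0, 0, 0, 0, 0, 0], [0, 0, 0, 0, 0, 0], [0, 0, 0, 0, 0, 0], [0, 0, 0, 0, 0, 0], [0, 0, -0.03, 0, 0, 0], [0, 0, -0.08, 0, 0, 0], [0, 0, -0.13, 0, 0, 0], [0, 0, -0.18, 0, 0, 0]]], hand=0.3)

```text
time: 33.15
position: [0.6063, 0.1231, 0.1584]
tcp_rot: [180.0, -0.0, 86.4]
ft_force: [0.5, -0.2, -0.2]
opening: 0.701
grip_force: 0.0
```

Run:
```python
from h import *
cp=campose('wrist');im=save('wrist','w10.png');side=save('side','s10.png');top=save('top','t10.png')
s=r.sense();print(s['position'],s['opening'],s['ft_force'])
for t,z in (('kit_tray',0),('pocket_2',.006),('kit_block_a',.006),('group_board',0),('group_strip',0),('group_relay',0)):
  for d in vision.mark_of('wrist',t)[:4]: print(t,round(float(d['p']),2),np.round(d['location']),unproj('wrist',d['location'],z,cp).round(4))
for d in vision.mark_of('top','wrong_relay')[:4]: print(d)
c2=cv2.resize(side[150:310,210:390],(450,400));a=im[60:300,180:390]
cv2.imwrite('pics/c5.png',np.hstack([cv2.resize(a,(350,400)),c2])[:,:,::-1])
```

```text
[0.60976913 0.12333661 0.16169115] 0.6985755041015369 [ 0.48019798  0.82665219 -0.37621893]
kit_tray 0.26 [322. 241.] [[0.605  0.0404]]
pocket_2 0.9 [321. 288.] [[ 0.5996 -0.0261]]
kit_block_a 0.87 [322. 240.] [[0.6055 0.0451]]
kit_block_a 0.64 [318. 290.] [[ 0.595  -0.0278]]
group_board 0.92 [144. 132.] [[0.4046 0.1929]]
group_strip 0.82 [208. 128.] [[0.4807 0.192 ]]
group_relay 0.85 [225. 127.] [[0.501  0.1915]]
{'location': [227.6, 168.5], 'p': 0.63}
{'location': [425.4, 213.7], 'p': 0.58}
{'location': [285.1, 209.3], 'p': 0.46}
```

View pics/c5.png

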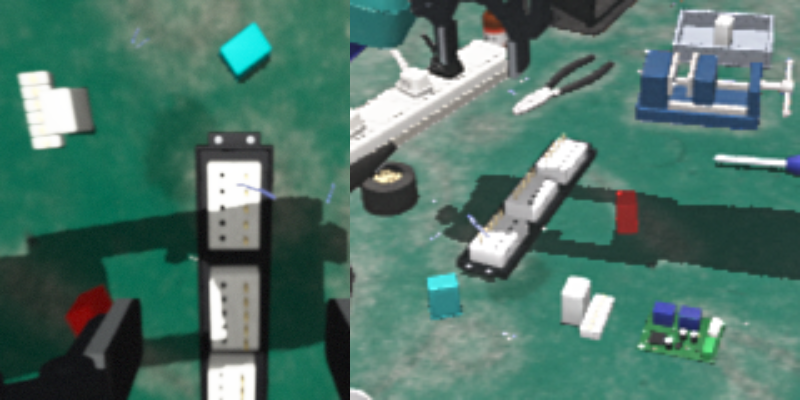

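The spare sits squarely in the end pocket at (234,200), in line with its fellows and pins up. The relay stands in the grey box at (725,30), and the board, strip and relay of the group are where they were.

```bash
python3 -c "
from h import *
print(r.job_done())"
```

```text
the job is handed in; nothing more can be done
None
```

I put the relay in the returns box, pushed the spare block clear of the group, laid it pins up in the relay's old pocket and handed the job in at about 33 s; the hand-in reported no verdict.

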